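# Turn a carving over in its turning stand and lock it

## Task

The carving in the turning stand hangs face down: take the board by its thumb tab, swing it up until the board stands on edge, and let go of it there. Then take the tab afresh, lay the board over the rest of the way, tab away from you, so that it lies level with the carving facing up, and only then turn the wooden lock bar on top of the stand clockwise to its stop. Leave everything else on the bench where it is.

Things in the scene. Friction and masses are not known exactly. Their poses are not given: they have to be found in the camera images.
- pivot (a point): Fixed point in the middle of the pivot axis of the wooden turning stand, 120 mm above the bench; x points level across the stand, away from the robot, y along the pivot axis (to the left), z up. Two uprights, 30 mm thick, stand centred 135 mm either side along y, tops 155 mm above the bench. The stand is screwed down; its position and yaw vary.
- stand: The turning stand: wooden base 150x320x18 mm with the two uprights, the hinged board between them and the lock on the right one. Origin on the bench under the pivot point, same axes. The board is 90 mm wide, 230 mm long, 12 mm thick; a carved leaf stands out 32 mm from one face.
- board (a joint): Board angle about the pivot axis, rad. 0: level, carving down, tab towards the robot (stand's -x); grows as the tab rises; 1.57: on edge, tab straight up; 3.14: level, carving up, tab away (+x). Starts within 0.3 of 0. Stops at -0.5 and 3.64, none at level. Stiff pivots (0.15 N m, 2 N at the tab; same when locked): it stays where left.
- tab (a point): Middle of the wooden thumb tab's grip, 70 mm from the pivot axis, halfway along the board. Tab: 24 mm wide along the pivot axis (pinch it there), 12 mm thick, reaching from the board's long edge (45 mm from the axis) to 88 mm. -x points outwards along it, z out of the board's plain back. It pivots between the fingers, so they can stay upright; keep fingertips off the edge.
- lock (a joint): Lock bar angle about its upright axis, rad. 0: open, bar across the stand (along its x); grows clockwise seen from above; 1.4: locked, at its stop, bar nearly along the pivot axis. Friction about 0.06 N m; stays where left. Starts between 0 and 0.2.
- lock_bar (a point): Centre of the wooden lock bar on top of the right-hand (-y) upright, 190 mm above the bench: 50 mm long along its own x, 14 mm thick along its y, 26 mm high; from here 35 mm down to the upright's top. It turns about this point.
- wax_tin: Round tin with a lid, 77 mm across, 58 mm high, behind the stand; a bystander, to be left alone. Origin at the middle of its underside.
- gouge: Carving gouge with a wooden handle, 245 mm long, lying behind the stand; a bystander, to be left alone. Origin at the middle of its underside.
- rosette: Loose half-carved rosette, 59x104x32 mm, lying at the right-hand end of the stand; a bystander, to be left alone. Origin at the middle of its underside.
- plane: Small iron plane, 137 mm long, 71 mm high, right of the stand; a bystander, to be left alone. Origin at the middle of its underside.
- stone_box: Long wooden oilstone box, 210x83x46 mm, right of the stand; a bystander, to be left alone. Origin at the middle of its underside.
- oak_block: Small wooden block, 58x23x25 mm, left of the stand; a bystander, to be left alone. Origin at the middle of its underside.

How it is judged:
On the way, in this order (a step that is already met when the one before it is completed fails the run):
1. the board stands on edge (within 20 degrees of upright), let go and still (value of joint board between 1.22 and 1.92 rad and contact force between the fingers and board below 0.1 N and velocity of joint board between -0.05 and 0.05 rad/s), for 0.2 s.
2. the board lies level with the carving up (within 11 degrees), the lock not yet turned (value of joint board between 2.94 and 3.34 rad and velocity of joint board between -0.05 and 0.05 rad/s and value of joint lock below 0.6 rad), for 0.2 s.
At the end, for the whole second after the job is handed in: The board lies level, carving up (joint 2.94 to 3.34), at rest and released, and the lock bar is turned clockwise to within about 11 degrees of its stop (joint over 1.2) (value of joint board between 2.94 and 3.34 rad and value of joint lock above 1.2 rad and velocity of joint board between -0.05 and 0.05 rad/s and contact force between the fingers and board below 0.1 N); the robot touches nothing.
It fails at once if another thing on the bench is moved (over 30 mm) (distance of any of wax_tin, gouge, rosette, plane, stone_box, oak_block from where it was at the start of the episode above 0.03 m).
It also fails if it takes over 67 s, if anything falls off the work surface, if the arm or the gripper's body presses on something with over 40 N, if the wrist force passes 120 N, or if a joint passes its speed limit or range.

## Robot

A 7-joint arm with a two-finger parallel gripper is mounted at the origin on a cart in front of the work surface, level with it; the furniture and walls round the work are solid. World frame = base frame: x ahead of the robot, y to its left, z up, the work surface at z = 0. Lengths are in m, angles in rad, forces in N, time in s.
With the tool pointing down it reaches from about 0.425 to 0.925 m from the base axis. Payload 6.8 kg.
Tool frame: the origin (TCP) lies midway between the tips of the shut fingers; the grasp point (between the pads) lies 19 mm behind it; z points along the fingers, y is the direction in which the jaws open and shut (so a half turn about z gives the same grasp; the last joint's range is limited). The gripper opens to 85 mm and grips with 20 to 120 N. Pads are 22 mm wide; open, the fingers measure 114 mm over their backs; the gripper's body (76 mm by 85 mm) begins 54 mm behind the grasp point. The pads swing forward as they close: fully open they stand 13 mm farther back than shut.
Start: joints at [-1.266, 0.477, 0.022, 1.555, -0.011, 1.109, -0.083], TCP at [0.271, 0.618, 0.231] pointing down, gripper open.
Joint ranges: [-2.96, 2.96], [-0.34, 2.1], [-1.41, 1.46], [0.24, 2.44], [-1.37, 4.51], [0.17, 1.92], [-2.96, 2.96]. Speed limits (rad/s): [2.39, 2.39, 3.14, 3.14, 3.14, 3.14, 3.14].

## Interface

Orientations are given as a unit quaternion [w, x, y, z].
In Python, from station import * gives the robot as it stands. The module is installed in compiled form; this text tells all that it offers.
- The arm moves only by the tool jog_arm, never from a script. Its arguments are lists of equal length, an entry for each row: "dp": the shift along the tool's x, y, z in units of 25 mm (1.0 is 25 mm), a list of three; "angular": the turn, a rotation vector about the tool's x, y, z in units of 5 degrees (1.0 is 5 degrees), a list of three; "claw": the finger opening in mm, from 0 to 85.4. A call has exactly 5 rows; each row is the pose to reach, as a shift and turn from the pose commanded when the call began, along the tool's axes at that moment; what a row does not reach only later rows make up. A row lasts 1/10 s, in which the tool goes at most 50 mm and 8.59 degrees, less where a joint would pass 70% of its speed; a pose out of reach is approached as far as the arm can. A call with a gripper value outside its range is refused whole. The fingers move at their own pace and stop on an object; "grip_force" is the grip in N (left out, the last holds). Time passes only in rows, so rows that repeat a pose let the fingers close, or fill a call up. It gives the time, the measured TCP pose, the force and the opening at its end, in the units of the state.
- get_obs(): the state, without advancing time (a new reading comes with each control period).
- read_camera(name): name is "scene" or "top" or "wrist"; returns a dict with "pixels" (384x512x3 uint8, blue, green, red), "camera_matrix" (3x3 intrinsics, pixels), "rvec" (rotation vector, rad) and "tvec" (3), from world to camera coordinates, as OpenCV has them. Camera axes: x right, y down, z forward; pixel columns grow to the right and rows downward; lengths in m; the calibration is good to about 2 mm. A picture is of the moment at which its call begins. There is no depth.
- hand_in(): hands the job in, once; it reports no verdict.
The state is a dict: "t": time; "q": joint angles; "joint_vel": joint speeds; "joint_torque": joint torques, N m; "eef_pos": TCP position; "tool_rot": TCP orientation; "contact_force": force on the tool from outside, world axes, zero at the start; "torque": the same for the moment, N m; "gripper_width": opening from 0.0 (shut) to 1.0 (fully open).
Only numpy, scipy, OpenCV 4.12 (cv2) and the standard library are available. Lean on these libraries where they do the work, as an engineer would, in place of code of your own. Each camera call takes 0.05 s, during which the arm holds its last target.

## Working session

There is one attempt and no reset: what is moved stays moved. The work goes in short steps, Python scripts to look and compute and a tool call to move; the robot and the scene stay as the last step left them, time stands still between calls to the robot, and variables do not carry over. Pictures are saved under pics/ and viewed, and the job is handed in when it is done.

Besides the shell and the picture viewer there is one more tool, called after "Call:" as name(argument=value, ...) on one line, values as JSON. jog_arm: Moves the arm, as the interface text tells. Its arguments: {"type":"object","properties":{"dp":{"type":"array","items":{"type":"array","items":{"type":"number"}}},"angular":{"type":"array","items":{"type":"array","items":{"type":"number"}}},"claw":{"type":"array","items":{"type":"number"}},"grip_force":{"type":"number"}},"required":["dp","angular","claw"]}

```bash
mkdir -p pics; python3 - <<'E'
from station import *
import cv2,numpy as np,pickle
o=get_obs()
print({k:np.round(v,3) for k,v in o.items()})
d={}
for n in ["scene","top"]:
    c=read_camera(n); d[n]=c
    cv2.imwrite(f"pics/a_{n}.png",cv2.resize(c["pixels"],None,fx=1.5,fy=1.5))
    R=cv2.Rodrigues(np.array(c["rvec"]))[0]; print(n,"cam pos",-R.T@np.array(c["tvec"]).ravel(), "fwd",R[2],"K",c["camera_matrix"])
pickle.dump(d,open("a.pkl","wb"))
E
```

```text
{'t': np.float64(0.0), 'q': array([-1.266,  0.478,  0.022,  1.556, -0.011,  1.109, -0.083]), 'joint_vel': array([-0.001, -0.001,  0.001, -0.   , -0.001,  0.001,  0.002]), 'joint_torque': array([ 0.0000e+00, -5.9645e+01,  1.6080e+00, -2.8120e+01,  1.3000e-02,
        9.0000e-03,  0.0000e+00]), 'eef_pos': array([0.271, 0.618, 0.23 ]), 'tool_rot': array([-0.   ,  0.205,  0.979, -0.001]), 'contact_force': array([-0.209, -0.419,  1.09 ]), 'torque': array([ 0.005, -0.031,  0.024]), 'gripper_width': np.float64(1.004)}
scene cam pos [0.10816674 0.82158078 1.3248613 ] fwd [ 0.27800073 -0.6020696  -0.74848367] K [[423.40530002   0.         249.64093648]
 [  0.         423.40530002 193.90705675]
 [  0.           0.           1.        ]]
top cam pos [ 0.40980115 -0.10450076  1.52693119] fwd [ 0.10524786  0.00356892 -0.99443962] K [[415.75542795   0.         260.01875361]
 [  0.         415.75542795 178.31199935]
 [  0.           0.           1.        ]]
```

View pics/a_scene.png

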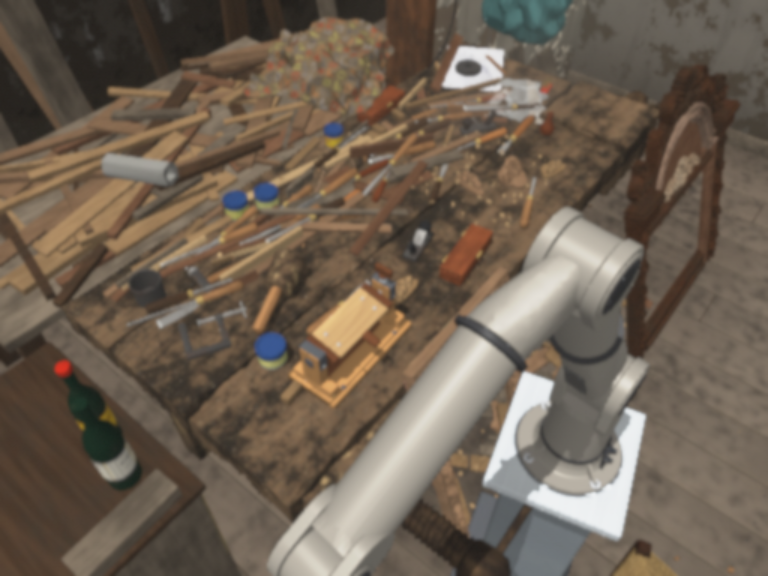

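View pics/a_top.png

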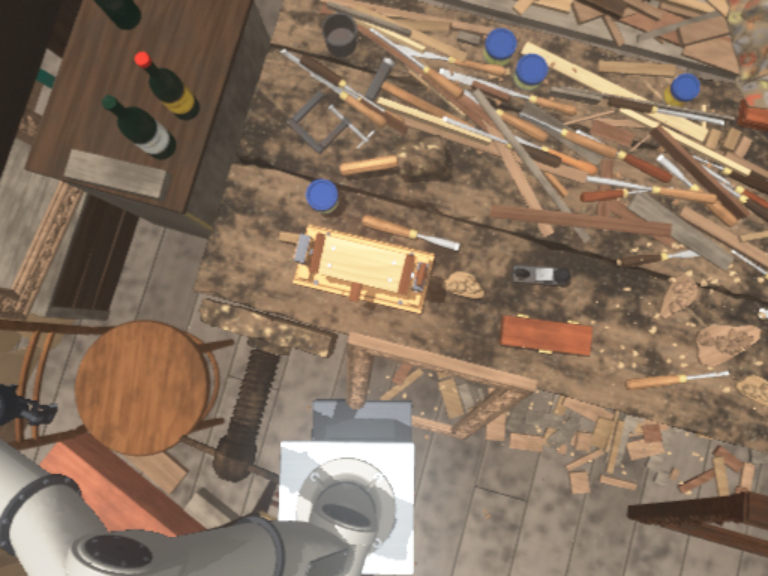

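The scene view shows the stand near (350,330). The top view shows it near (365,268) at 1.5x, with a dark tab at (356,291) towards the robot. I'll zoom in on that.

```bash
python3 - <<'E'
import cv2,pickle
d=pickle.load(open("a.pkl","rb"))
im=d["top"]["pixels"][140:220,185:335]
cv2.imwrite("pics/b_top.png",cv2.resize(im,None,fx=5,fy=5,interpolation=cv2.INTER_CUBIC))
im=d["scene"]["pixels"][180:280,180:290]
cv2.imwrite("pics/b_scene.png",cv2.resize(im,None,fx=5,fy=5,interpolation=cv2.INTER_CUBIC))
E
```

```text
(no output)
```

View pics/b_top.png

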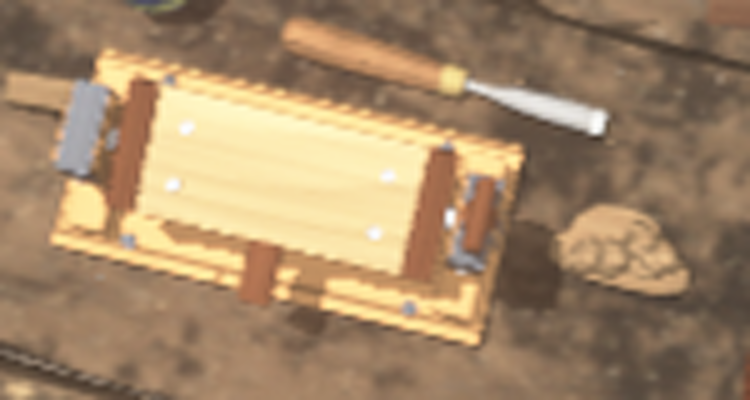

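View pics/b_scene.png

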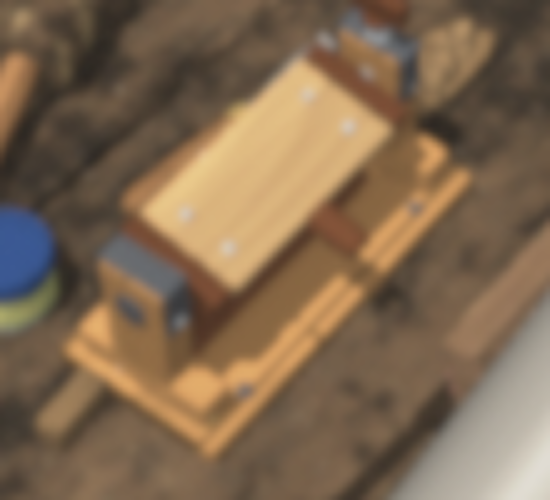

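```bash
cat > h.py <<'E'
import cv2,numpy as np,pickle
def cam(c):
    R=cv2.Rodrigues(np.array(c["rvec"],float))[0]; t=np.array(c["tvec"],float).ravel(); return np.array(c["camera_matrix"]),R,t
def ray(c,uv):
    K,R,t=cam(c); d=R.T@np.linalg.inv(K)@np.array([uv[0],uv[1],1.]); return -R.T@t,d/np.linalg.norm(d)
def onz(c,uv,z):
    o,d=ray(c,uv); return o+d*(z-o[2])/d[2]
def tri(c1,u1,c2,u2):
    o1,d1=ray(c1,u1);o2,d2=ray(c2,u2)
    s=np.linalg.lstsq(np.c_[d1,-d2],o2-o1,rcond=None)[0]
    p,q=o1+s[0]*d1,o2+s[1]*d2; return (p+q)/2,np.linalg.norm(p-q)
def onplane(c,uv,p,n):
    o,d=ray(c,uv); return o+d*(np.dot(p-o,n)/np.dot(d,n))
def proj(c,p):
    K,R,t=cam(c); q=K@(R@np.asarray(p)+t); return q[:2]/q[2]
E
python3 - <<'E'
from h import *
d=pickle.load(open("a.pkl","rb"));T=d["top"];S=d["scene"]
f=lambda u:(( u[0]+.5)/5-.5+185,(u[1]+.5)/5-.5+140)
g=lambda u:(( u[0]+.5)/5-.5+180,(u[1]+.5)/5-.5+180)
C=np.array([onz(T,f(u),.018) for u in [(102,52),(523,147),(480,345),(52,240)]])
print(np.round(C,4)); print("sides",[np.linalg.norm(C[i]-C[(i+1)%4]).round(4) for i in range(4)])
ctr=C.mean(0); y=(C[0]-C[1]+C[3]-C[2]);x=(C[0]-C[3]+C[1]-C[2])
print("ctr",ctr,"yaw from y",np.degrees(np.arctan2(-y[0],y[1])),"from x",np.degrees(np.arctan2(x[1],x[0])))
# scene corners
for u in [(72,348),(210,452),(470,175)]: print("scene",onz(S,g(u),.018).round(4))
# upright tops
print("left plate ctr",onz(T,f((83,128)),.155).round(4), "scene", tri(T,f((83,128)),S,g((148,262))))
print("lock bar top",onz(T,f((481,215)),.203).round(4))
print("tab end",tri(T,f((256,303)),S,g((352,248))))
print("tab root",tri(T,f((263,245)),S,g((322,212))))
E
```

```text
[[ 0.6717  0.1045  0.018 ]
 [ 0.605  -0.2054  0.018 ]
 [ 0.4601 -0.175   0.018 ]
 [ 0.5326  0.1373  0.018 ]]
sides [np.float64(0.317), np.float64(0.1481), np.float64(0.3206), np.float64(0.1429)]
ctr [ 0.56738065 -0.03463819  0.018     ] yaw from y -12.613131329754872 from x -12.54731050974512
scene [0.6663 0.1043 0.018 ]
scene [0.533  0.1405 0.018 ]
scene [ 0.4618 -0.1699  0.018 ]
left plate ctr [0.5965 0.0968 0.155 ] scene (array([0.59600771, 0.09661594, 0.15523822]), np.float64(0.001071210823500152))
lock bar top [ 0.5369 -0.1664  0.203 ]
tab end (array([ 0.48867317, -0.01536234,  0.09399763]), np.float64(0.008656403082264728))
tab root (array([ 0.5220295 , -0.02238455,  0.11132904]), np.float64(0.002786586837717838))
```

```bash
cat >> h.py <<'E'
from scipy.spatial.transform import Rotation as Ro
PIV=np.array([.567,-.035,.12]);YAW=np.radians(-12.6)
X=np.array([np.cos(YAW),np.sin(YAW),0]);Y=np.array([-np.sin(YAW),np.cos(YAW),0]);Z=np.array([0,0,1.])
def tabp(b,r): return PIV+r*(-X*np.cos(b)+Z*np.sin(b))
def rdown(yawy):  # tool down, tool y at world heading yawy
    y=np.array([np.cos(yawy),np.sin(yawy),0]);z=-Z;return Ro.from_matrix(np.c_[np.cross(y,z),y,z])
def cur(o):
    w=o["tool_rot"];return np.array(o["eef_pos"]),Ro.from_quat([w[1],w[2],w[3],w[0]])
def go(o,p,R=None):
    p0,R0=cur(o); R=R or R0
    return (R0.inv().apply(np.asarray(p)-p0)/.025).round(2),((R0.inv()*R).as_rotvec()/np.radians(5)).round(2)
RS=rdown(np.pi/2+YAW)
E
python3 - <<'E'
from station import *
from h import *
g=tabp(-.25,.074);print(g)
print(go(get_obs(),[g[0],g[1],.25],RS))
E
```

```text
[ 0.49702724 -0.01935923  0.10169211]
(array([-18.52, -19.71,  -0.75]), array([-0.02, -0.  , -2.21]))
```

Call:
jog_arm(dp=[[-1.2,-1.3,0],[-2.5,-2.6,0],[-3.7,-3.9,0],[-4.9,-5.2,0],[-6.2,-6.6,0]], angular=[[0,0,0],[0,0,0],[0,0,0],[0,0,0],[0,0,0]], claw=[60,60,60,60,60])

```text
t: 0.6
eef_pos: [0.3466, 0.4034, 0.231]
tool_rot: [-0.0, 0.205, 0.979, -0.0]
contact_force: [0.6, 0.1, 0.8]
gripper_width: 0.704
```

Call:
jog_arm(dp=[[-1.2,-1.3,0],[-2.5,-2.6,0],[-3.7,-3.9,0],[-4.9,-5.2,0],[-6.2,-6.6,0]], angular=[[0,0,0],[0,0,0],[0,0,0],[0,0,0],[0,0,0]], claw=[60,60,60,60,60])

```text
t: 1.1
eef_pos: [0.4224, 0.1901, 0.2312]
tool_rot: [-0.0, 0.205, 0.979, 0.0]
contact_force: [1.1, 0.4, -0.4]
gripper_width: 0.702
```

Call:
jog_arm(dp=[[-1.2,-1.3,0],[-2.5,-2.6,0],[-3.7,-3.9,0],[-4.9,-5.2,0],[-6.12,-6.51,-0.7]], angular=[[0,0,-0.5],[0,0,-1],[0,0,-1.5],[0,0,-2],[0,0,-2.21]], claw=[60,60,60,60,60])

```text
t: 1.6
eef_pos: [0.4957, -0.0205, 0.2471]
tool_rot: [-0.002, 0.109, 0.994, -0.001]
contact_force: [0.8, 1.1, 0.5]
gripper_width: 0.703
```

```bash
python3 - <<'E'
from station import *
from h import *
o=get_obs();print(o["t"],o["eef_pos"],o["tool_rot"],o["q"],o["contact_force"])
c=read_camera("wrist");cv2.imwrite("pics/c_wrist.png",c["pixels"]);pickle.dump(c,open("c.pkl","wb"))
for b in (-.3,-.2,-.1,0): print(b,proj(c,tabp(b,.088)+.006*Z),proj(c,tabp(b,.045)+.006*Z))
g=tabp(-.25,.074);print(go(get_obs(),[g[0],g[1],.25],RS))
E
```

```text
1.6 [ 0.49572844 -0.02054322  0.24711327] [-2.15395245e-03  1.08882978e-01  9.94052108e-01 -5.13267550e-04] [-0.42112934  0.16627912  0.38140958  1.97298967 -0.07196233  1.01965546
  1.34610603] [0.83413942 1.10793129 0.51623737]
-0.3 [251.5580397  170.37990011] [251.48568174 219.68685896]
-0.2 [251.56626263 169.88657885] [251.48871521 220.20150133]
-0.1 [251.57334827 170.43617919] [251.49103012 221.26018846]
0 [251.57910333 172.12317524] [251.49256727 222.87721421]
(array([0.19, 0.34, 0.05]), array([-0.03,  0.05, -0.08]))
```

View pics/c_wrist.png

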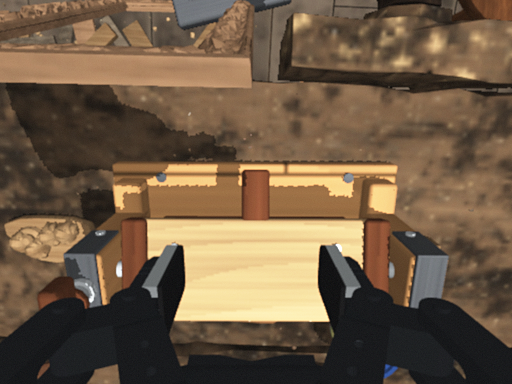

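The wrist view shows the tab centred at column 256, with its end at row 170 and the board edge at row 218. I predicted column 251.5, but the arm was still settling. I'll settle at the hover and measure again.

Call:
jog_arm(dp=[[0,0,0.5],[0,0,1],[0,0,1.5],[0,0,1.5],[0,0,1.5]], angular=[[0,0,0],[0,0,0],[0,0,0],[0,0,0],[0,0,0]], claw=[60,60,60,60,60])

```text
t: 2.15
eef_pos: [0.4966, -0.0179, 0.2105]
tool_rot: [-0.001, 0.109, 0.994, -0.0]
contact_force: [0.8, -0.1, 0.2]
gripper_width: 0.701
```

```bash
python3 - <<'E'
from station import *
from h import *
o=get_obs();print(o["t"],o["eef_pos"],o["tool_rot"],o["q"],o["contact_force"])
c=read_camera("wrist");cv2.imwrite("pics/d_wrist.png",c["pixels"]);pickle.dump(c,open("d.pkl","wb"))
for b in (-.3,-.2,-.1,0): print(b,proj(c,tabp(b,.088)+.006*Z),proj(c,tabp(b,.045)+.006*Z))
for s in(1,-1): print(s,proj(c,PIV+.135*s*Y+.035*Z))
hsv=cv2.cvtColor(c["pixels"],cv2.COLOR_BGR2HSV)
for (r,cc) in [(195,256),(240,256),(175,256),(210,150),(195,220)]: print(r,cc,hsv[r,cc])
g=tabp(-.25,.074);print(go(o,[g[0],g[1],.083],RS))
E
```

```text
2.15 [ 0.49658274 -0.01790327  0.21052091] [-8.97734556e-04  1.08936833e-01  9.94048247e-01 -2.09739786e-04] [-0.41370813  0.21140581  0.3745973   2.01453205 -0.0954744   0.93395244
  1.36280291] [ 0.79104392 -0.07500677  0.20209264]
-0.3 [247.86410203 179.32767353] [247.79074272 235.36664362]
-0.2 [247.75377582 179.10637892] [247.73382531 236.24312499]
-0.1 [247.63506065 180.09667761] [247.67466428 237.75046372]
0 [247.50845181 182.42154946] [247.61378818 239.90626163]
1 [445.21147179 318.19576948]
-1 [ 49.37211841 317.75236176]
195 256 [  9 149  89]
240 256 [ 22  88 247]
175 256 [ 21 110 251]
210 150 [ 15 139 158]
195 220 [ 15 140 160]
(array([-0.04, -0.05,  5.1 ]), array([-0.01, -0.02,  0.02]))
```

View pics/d_wrist.png

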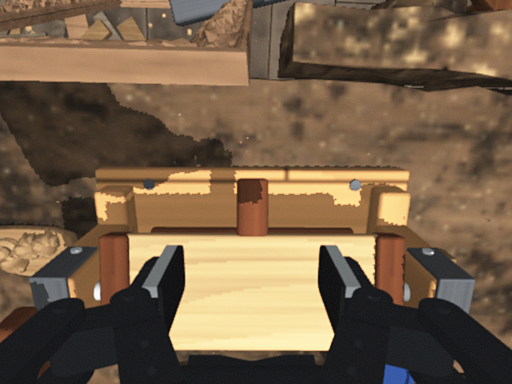

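The tab spans columns 238–268 (centre 253) and the finger inner edges are at 184 and 318 (midpoint 251). I'll check where the TCP itself projects, to separate camera bias from a real offset.

```bash
python3 - <<'E'
from h import *
c=pickle.load(open("d.pkl","rb"))
p=np.array([0.49658274,-0.01790327,0.21052091])
for dz in(0,-.1): print(proj(c,p+dz*Z))
K,R,t=cam(c);print(-R.T@t, R[2], K)
print("tab ctr on z=.105:",onz(c,(253,205),.105),"Y-coord rel pivot",np.dot(onz(c,(253,205),.105)-PIV,Y), np.dot(p-PIV,Y))
E
```

```text
[248.55394657 258.29829645]
[249.52633402 197.69071649]
[ 0.42718473 -0.00125703  0.35359012] [ 0.27293504 -0.06091089 -0.96010225] [[338.49034391   0.         251.03798665]
 [  0.         338.49034391 196.97517305]
 [  0.           0.           1.        ]]
tab ctr on z=.105: [ 0.50446558 -0.01695013  0.105     ] Y-coord rel pivot 0.003973704761296925 0.0013239360346779623
```

Call:
jog_arm(dp=[[0,0.06,1.3],[0,0.06,2.6],[-0.04,0.06,3.9],[-0.04,0.06,5.1],[-0.04,0.06,5.1]], angular=[[0,0,0],[0,0,0],[0,0,0],[0,0,0],[0,0,0]], claw=[60,60,60,60,60])

```text
t: 2.7
eef_pos: [0.4962, -0.0172, 0.0812]
tool_rot: [-0.003, 0.109, 0.994, -0.001]
contact_force: [-1.0, 1.0, -1.0]
gripper_width: 0.702
```

Call:
jog_arm(dp=[[0,0,0],[0,0,0],[0,0,0],[0,0,0],[0,0,0]], angular=[[0,0,0],[0,0,0],[0,0,0],[0,0,0],[0,0,0]], claw=[40,30,15,15,15], grip_force=25)

```text
t: 3.2
eef_pos: [0.5, -0.0179, 0.0851]
tool_rot: [0.002, 0.11, 0.994, 0.0]
contact_force: [0.9, -2.5, 4.8]
gripper_width: 0.277
```

```bash
python3 - <<'E'
from station import *
from h import *
o=get_obs();print(o["t"],o["eef_pos"],o["tool_rot"],o["contact_force"],o["gripper_width"]*85.4)
c=read_camera("wrist");cv2.imwrite("pics/e_wrist.png",c["pixels"])
c=read_camera("top");cv2.imwrite("pics/e_top.png",cv2.resize(c["pixels"][120:230,170:350],None,fx=4,fy=4,interpolation=cv2.INTER_CUBIC))
E
```

```text
3.2 [ 0.49998651 -0.01791789  0.08509536] [1.73487266e-03 1.09939979e-01 9.93936695e-01 1.94134154e-04] [ 0.93952064 -2.45029167  4.82007029] 23.68422264976945
```

View pics/e_wrist.png

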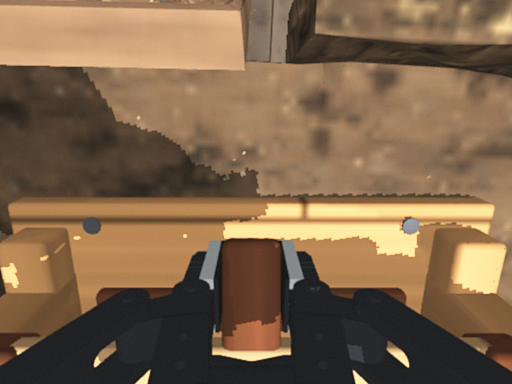

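```bash
python3 - <<'E'
import numpy as np
r=.072;b=np.r_[-.23:1.57:21j]
P=np.c_[r*np.cos(b),-r*np.sin(b)]/.025
for k in range(4): print((P[5*k+1:5*k+6]-P[5*k]).round(2).tolist())
b=np.r_[1.57:3.14:16j]
P=np.c_[r*np.cos(b),-r*np.sin(b)]/.025
for k in range(3): print((P[5*k+1:5*k+6]-P[5*k]).round(2).tolist())
E
```

```text
[[0.05, -0.25], [0.07, -0.51], [0.07, -0.77], [0.05, -1.03], [0.01, -1.29]]
[[-0.07, -0.25], [-0.16, -0.49], [-0.27, -0.73], [-0.4, -0.95], [-0.55, -1.16]]
[[-0.17, -0.2], [-0.36, -0.38], [-0.56, -0.54], [-0.77, -0.68], [-1.0, -0.8]]
[[-0.24, -0.1], [-0.48, -0.18], [-0.74, -0.24], [-0.99, -0.28], [-1.25, -0.29]]
[[-0.3, 0.02], [-0.6, 0.06], [-0.89, 0.14], [-1.17, 0.25], [-1.44, 0.38]]
[[-0.25, 0.16], [-0.49, 0.35], [-0.7, 0.57], [-0.89, 0.8], [-1.05, 1.05]]
[[-0.14, 0.27], [-0.25, 0.55], [-0.32, 0.84], [-0.37, 1.14], [-0.39, 1.44]]
```

Call:
jog_arm(dp=[[0.05,0,-0.25],[0.07,0,-0.51],[0.07,0,-0.77],[0.05,0,-1.03],[0.01,0,-1.29]], angular=[[0,0,0],[0,0,0],[0,0,0],[0,0,0],[0,0,0]], claw=[15,15,15,15,15])

```text
t: 3.8
eef_pos: [0.4978, -0.0175, 0.1161]
tool_rot: [-0.001, 0.11, 0.994, -0.0]
contact_force: [4.1, -1.9, -6.1]
gripper_width: 0.274
```

```bash
python3 - <<'E'
from station import *
from h import *
o=get_obs();print(o["t"],o["eef_pos"],o["tool_rot"],o["contact_force"],o["torque"],o["gripper_width"]*85.4)
c=read_camera("wrist");cv2.imwrite("pics/f_wrist.png",c["pixels"])
E
```

```text
3.8 [ 0.49780085 -0.01750779  0.11613787] [-5.09950829e-04  1.09765674e-01  9.93957355e-01 -1.17397662e-04] [ 4.10709051 -1.9124556  -6.11323284] [-0.35950571 -0.50104158 -0.02854692] 23.36757564851585
```

View pics/f_wrist.png

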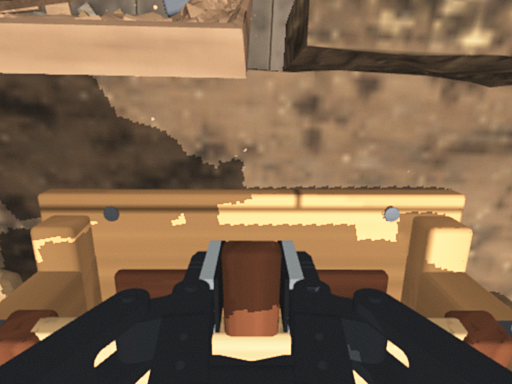

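The tab is still held between the pads (columns 222–282), with the board rising and forces low. I'll carry on with the swing.

Call:
jog_arm(dp=[[-0.07,0,-0.25],[-0.16,0,-0.49],[-0.27,0,-0.73],[-0.4,0,-0.95],[-0.55,0,-1.16]], angular=[[0,0,0],[0,0,0],[0,0,0],[0,0,0],[0,0,0]], claw=[15,15,15,15,15])

```text
t: 4.35
eef_pos: [0.5104, -0.0203, 0.145]
tool_rot: [-0.002, 0.11, 0.994, -0.0]
contact_force: [-4.0, -0.4, -4.7]
gripper_width: 0.271
```

Call:
jog_arm(dp=[[-0.17,0,-0.2],[-0.36,0,-0.38],[-0.56,0,-0.54],[-0.77,0,-0.68],[-1.0,0,-0.8]], angular=[[0,0,0],[0,0,0],[0,0,0],[0,0,0],[0,0,0]], claw=[15,15,15,15,15])

```text
t: 4.85
eef_pos: [0.5353, -0.0259, 0.1652]
tool_rot: [-0.001, 0.11, 0.994, 0.0]
contact_force: [-6.1, -0.2, -1.5]
gripper_width: 0.27
```

```bash
python3 - <<'E'
from station import *
from h import *
o=get_obs();print(o["t"],o["eef_pos"],o["tool_rot"],o["contact_force"],o["torque"],o["gripper_width"]*85.4)
c=read_camera("wrist");cv2.imwrite("pics/g_wrist.png",c["pixels"])
E
```

```text
4.85 [ 0.53528518 -0.02593789  0.16520126] [-1.30315149e-03  1.09733729e-01  9.93960165e-01  1.83718302e-05] [-6.09697452 -0.23590799 -1.53117093] [ 0.03553816  1.54858854 -0.05468655] 23.09344494367063
```

View pics/g_wrist.png

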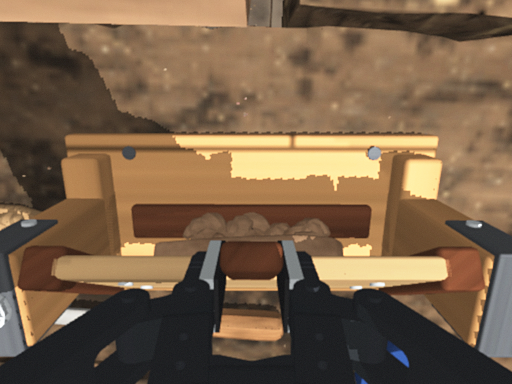

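The board is now close to upright, with the carving visible on the robot side. One more arc segment, then release.

Call:
jog_arm(dp=[[-0.24,0,-0.1],[-0.48,0,-0.18],[-0.74,0,-0.24],[-0.99,0,-0.28],[-1.25,0,-0.29]], angular=[[0,0,0],[0,0,0],[0,0,0],[0,0,0],[0,0,0]], claw=[15,15,15,15,15])

```text
t: 5.4
eef_pos: [0.5663, -0.0329, 0.1729]
tool_rot: [-0.001, 0.11, 0.994, 0.0]
contact_force: [-6.9, -0.8, 2.5]
gripper_width: 0.273
```

Call:
jog_arm(dp=[[0,0,0],[0,0,0],[0,0,0],[0,0,0],[0,0,0]], angular=[[0,0,0],[0,0,0],[0,0,0],[0,0,0],[0,0,0]], claw=[15,15,60,60,60])

```text
t: 5.9
eef_pos: [0.5675, -0.0324, 0.1728]
tool_rot: [0.001, 0.11, 0.994, 0.0]
contact_force: [-0.1, 0.3, 0.4]
gripper_width: 0.704
```

```bash
python3 - <<'E'
from station import *
from h import *
o=get_obs();print(o["t"],o["eef_pos"],o["tool_rot"],o["contact_force"],o["torque"],o["gripper_width"]*85.4)
c=read_camera("wrist");cv2.imwrite("pics/i_wrist.png",c["pixels"]);pickle.dump(c,open("i.pkl","wb"))
for b in (1.2,1.4,1.57,1.7,1.9): print(b,proj(c,tabp(b,.088)),proj(c,tabp(b,.045)))
E
```

```text
5.9 [ 0.56752605 -0.03242738  0.17283878] [1.08106506e-03 1.09560007e-01 9.93979559e-01 2.70175664e-04] [-0.0816224   0.27741761  0.36500709] [ 0.00413329 -0.00506982  0.0097716 ] 60.131549202826086
1.2 [240.5217325  214.48970624] [243.19113558 217.331169  ]
1.4 [240.56794592 263.75157755] [243.20616681 235.93195038]
1.57 [240.83019583 302.22728395] [243.28224587 250.9421603 ]
1.7 [241.14660405 327.46468269] [243.37633825 261.42485042]
1.9 [241.77032339 357.11955966] [243.57220671 275.19399403]
```

View pics/i_wrist.png

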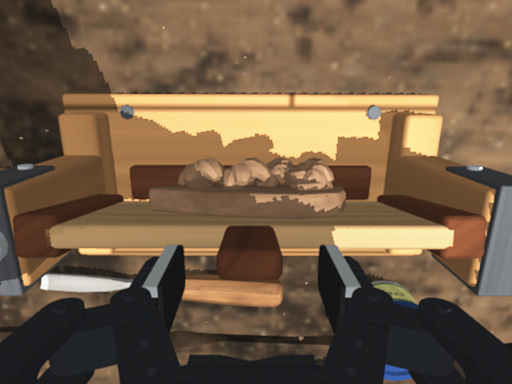

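Released: no external force, and the fingers stand clear of the tab (end face near row 266, board edge near row 235). That suggests b≈1.4. I'll cross-check with the other views.

```bash
python3 - <<'E'
from station import *
from h import *
d={}
for n in("scene","top"):
    c=read_camera(n);d[n]=c
    ctr=proj(c,PIV).astype(int);print(n,ctr)
    x0,y0=ctr[0]-65,ctr[1]-45
    im=cv2.resize(c["pixels"][y0:y0+90,x0:x0+130],None,fx=5,fy=5,interpolation=cv2.INTER_CUBIC)
    for b,col in((1.3,(0,0,255)),(1.57,(0,255,0)),(1.8,(255,0,0))):
        for s in(-.115,.115):
            for r in(.045,-.045):
                q=(proj(c,tabp(b,r)+s*Y)-[x0,y0])*5+2;cv2.circle(im,tuple(int(v) for v in q),3,col,-1)
    cv2.imwrite(f"pics/j_{n}.png",im)
pickle.dump(d,open("j.pkl","wb"))
E
```

```text
scene [233 213]
top [241 175]
```

View pics/j_scene.png

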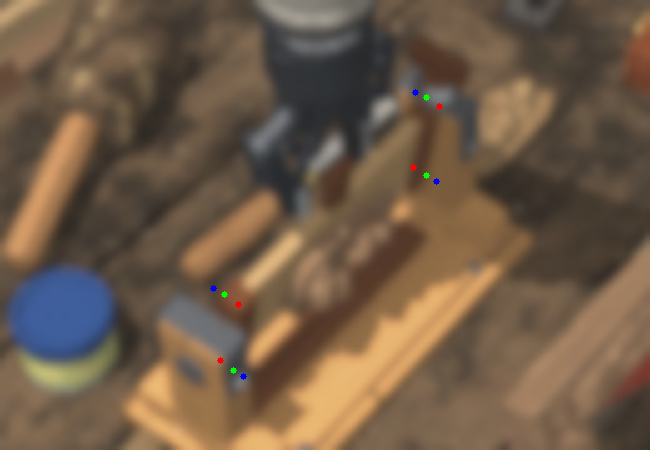

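View pics/j_top.png

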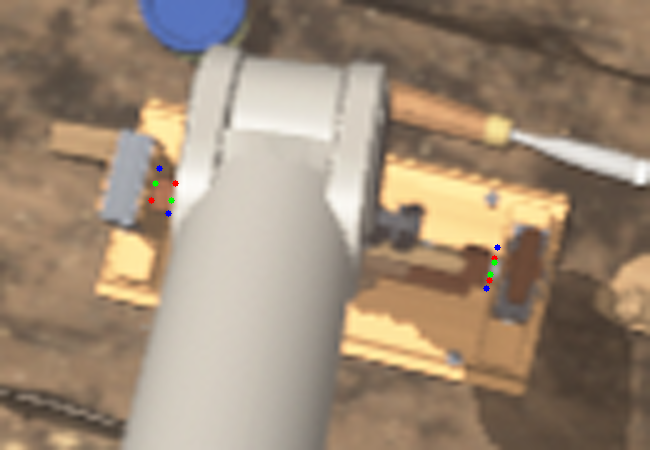

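The scene and top views agree roughly: upright, b≈1.4–1.5, released. I'll hold still for another moment while shifting to the regrasp pose (fingers open), then close.

Call:
jog_arm(dp=[[0,0,0],[0,0,0],[0.15,0,-0.1],[0.3,0,-0.12],[0.3,0,-0.12]], angular=[[0,0,0],[0,0,0],[0,0,0],[0,0,0],[0,0,0]], claw=[60,60,60,60,60])

```text
t: 6.55
eef_pos: [0.5587, -0.031, 0.1754]
tool_rot: [-0.0, 0.11, 0.994, 0.0]
contact_force: [-0.3, 0.4, 0.4]
gripper_width: 0.703
```

Call:
jog_arm(dp=[[0,0,0],[0,0,0],[0,0,0],[0,0,0],[0,0,0]], angular=[[0,0,0],[0,0,0],[0,0,0],[0,0,0],[0,0,0]], claw=[40,30,15,15,15])

```text
t: 7.05
eef_pos: [0.5593, -0.0314, 0.1754]
tool_rot: [0.0, 0.11, 0.994, -0.0]
contact_force: [-1.0, -0.2, 3.0]
gripper_width: 0.273
```

```bash
python3 - <<'E'
from station import *
from h import *
o=get_obs();print(o["t"],o["eef_pos"],o["tool_rot"],o["contact_force"],o["torque"],o["gripper_width"]*85.4)
g=o["eef_pos"]-.019*Z*-1-PIV; X0=-g@X; Z0=g[2]; print(X0,Z0,np.hypot(X0,Z0),np.arctan2(Z0,X0), g@Y)
r=np.hypot(X0,Z0);b=np.linspace(np.arctan2(Z0,X0),3.17,21)
P=np.c_[r*np.cos(b),-r*np.sin(b)]/.025
for k in range(4): print((P[5*k+1:5*k+6]-P[5*k]).round(2).tolist())
c=read_camera("wrist");cv2.imwrite("pics/k_wrist.png",c["pixels"])
E
```

```text
7.05 [ 0.55929371 -0.03136881  0.17540431] [ 2.70752379e-05  1.09855527e-01  9.93947561e-01 -8.84400814e-05] [-1.00201304 -0.17140591  2.96784609] [-0.25375097  0.23837801 -0.01349982] 23.353736719217007
0.00831281427112724 0.07440430559259029 0.0748672396433969 1.4595328339953348 0.0018626611013973387
[[-0.26, -0.02], [-0.51, -0.01], [-0.77, 0.01], [-1.02, 0.06], [-1.26, 0.13]]
[[-0.24, 0.09], [-0.47, 0.2], [-0.69, 0.33], [-0.9, 0.48], [-1.1, 0.64]]
[[-0.18, 0.18], [-0.35, 0.38], [-0.49, 0.59], [-0.62, 0.81], [-0.73, 1.04]]
[[-0.09, 0.24], [-0.16, 0.49], [-0.21, 0.74], [-0.23, 0.99], [-0.23, 1.25]]
```

View pics/k_wrist.png

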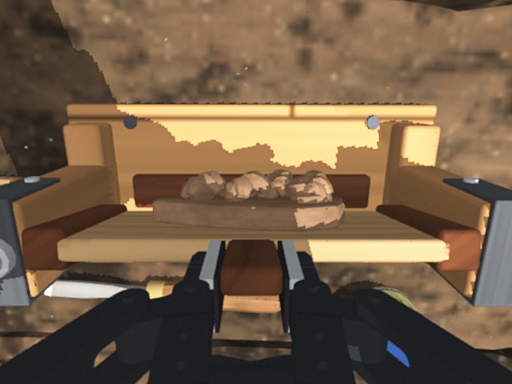

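The tab is gripped again between the pads (columns 222–282). Next I'll lay the board over.

Call:
jog_arm(dp=[[-0.26,0,-0.02],[-0.51,0,-0.01],[-0.77,0,0.01],[-1.02,0,0.06],[-1.26,0,0.13]], angular=[[0,0,0],[0,0,0],[0,0,0],[0,0,0],[0,0,0]], claw=[15,15,15,15,15])

```text
t: 7.6
eef_pos: [0.5889, -0.038, 0.1719]
tool_rot: [-0.002, 0.11, 0.994, 0.0]
contact_force: [-5.3, -0.8, 5.8]
gripper_width: 0.275
```

Call:
jog_arm(dp=[[-0.24,0,0.09],[-0.47,0,0.2],[-0.69,0,0.33],[-0.9,0,0.48],[-1.1,0,0.64]], angular=[[0,0,0],[0,0,0],[0,0,0],[0,0,0],[0,0,0]], claw=[15,15,15,15,15])

```text
t: 8.1
eef_pos: [0.617, -0.0444, 0.1564]
tool_rot: [-0.0, 0.11, 0.994, 0.0]
contact_force: [-3.3, -0.4, 5.7]
gripper_width: 0.276
```

Call:
jog_arm(dp=[[-0.18,0,0.18],[-0.35,0,0.38],[-0.49,0,0.59],[-0.62,0,0.81],[-0.73,0,1.04]], angular=[[0,0,0],[0,0,0],[0,0,0],[0,0,0],[0,0,0]], claw=[15,15,15,15,15])

```text
t: 8.6
eef_pos: [0.6366, -0.0488, 0.1312]
tool_rot: [0.002, 0.11, 0.994, -0.0]
contact_force: [0.2, -1.3, 7.1]
gripper_width: 0.279
```

```bash
python3 - <<'E'
from station import *
from h import *
o=get_obs();print(o["t"],o["eef_pos"],o["tool_rot"],o["contact_force"],o["torque"],o["gripper_width"]*85.4)
c=read_camera("wrist");cv2.imwrite("pics/l_wrist.png",c["pixels"])
E
```

```text
8.6 [ 0.63661217 -0.04877569  0.13120094] [ 1.91721698e-03  1.10030376e-01  9.93926370e-01 -1.05655817e-04] [ 0.21958361 -1.27262466  7.10753643] [-0.28503019 -0.00598126  0.02991678] 23.843990363524767
```

View pics/l_wrist.png

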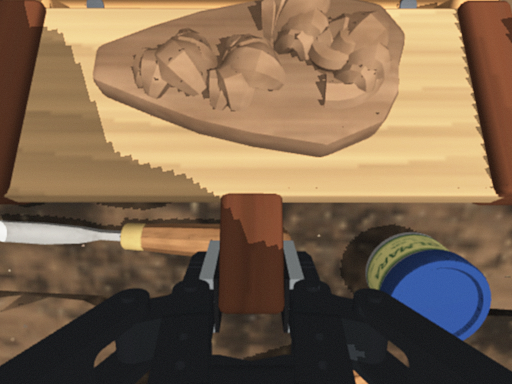

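The carving now faces up, and the gouge and tin are clear below the fingers. Now the last arc segment and a settle.

Call:
jog_arm(dp=[[-0.09,0,0.24],[-0.16,0,0.49],[-0.21,0,0.74],[-0.23,0,0.99],[-0.23,0,1.25]], angular=[[0,0,0],[0,0,0],[0,0,0],[0,0,0],[0,0,0]], claw=[15,15,15,15,15])

```text
t: 9.15
eef_pos: [0.6438, -0.0504, 0.1005]
tool_rot: [0.004, 0.11, 0.994, -0.0]
contact_force: [5.1, -2.8, 6.1]
gripper_width: 0.276
```

Call:
jog_arm(dp=[[0,0,0],[0,0,0],[0,0,0],[0,0,0],[0,0,0]], angular=[[0,0,0],[0,0,0],[0,0,0],[0,0,0],[0,0,0]], claw=[15,15,15,15,15])

```text
t: 9.65
eef_pos: [0.6437, -0.0504, 0.1001]
tool_rot: [0.004, 0.11, 0.994, -0.0]
contact_force: [7.2, -2.1, 0.9]
gripper_width: 0.273
```

```bash
python3 - <<'E'
from station import *
from h import *
o=get_obs();print(o["t"],o["eef_pos"],o["tool_rot"],o["contact_force"],o["torque"],o["gripper_width"]*85.4)
c=read_camera("wrist")
for b in (2.94,3.04,3.14,3.24,3.34): print(b,[proj(c,tabp(b,r)+.006*(X*np.sin(b)*-1-Z*np.cos(b))).round(1) for r in(.088,.045,-.045)])
cv2.imwrite("pics/m_wrist.png",c["pixels"])
d={}
for n in("scene","top"):
    c=read_camera(n);d[n]=c
    ctr=proj(c,PIV).astype(int);x0,y0=ctr[0]-65,ctr[1]-45
    cv2.imwrite(f"pics/m_{n}.png",cv2.resize(c["pixels"][y0:y0+90,x0:x0+130],None,fx=5,fy=5,interpolation=cv2.INTER_CUBIC)); print(n,x0,y0)
pickle.dump(d,open("m.pkl","wb"))
E
```

```text
9.65 [ 0.64371151 -0.05041398  0.10007977] [ 3.60740584e-03  1.10114644e-01  9.93912279e-01 -3.64286951e-04] [ 7.1940125  -2.09306881  0.91832812] [-0.5387921  -1.12794283 -0.03548675] 23.355003795135033
2.94 [array([242.9, 333.6]), array([242.4, 210.9]), array([241.4, -75.1])]
3.04 [array([243.5, 322.4]), array([242.8, 210.3]), array([241. , -82.8])]
3.14 [array([243.9, 310.6]), array([243.1, 208.5]), array([240.6, -89.2])]
3.24 [array([244.3, 298.2]), array([243.3, 205.6]), array([240.1, -94.1])]
3.34 [array([244.7, 285.6]), array([243.6, 201.7]), array([239.7, -97.2])]
scene 168 168
top 176 130
```

View pics/m_wrist.png

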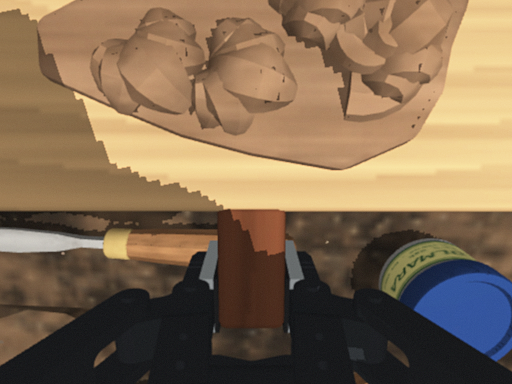

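View pics/m_scene.png

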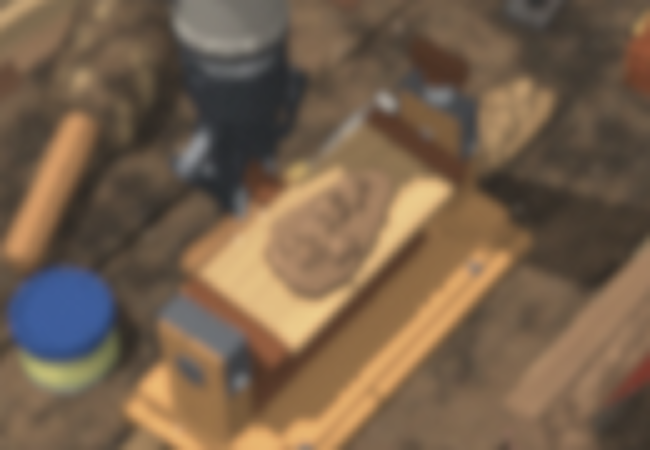

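The board looks a bit short of level: the tab end is at row ~326 and its root at row 210, giving b≈3.02. I'll press down a little more, then release and check.

Call:
jog_arm(dp=[[0,0,0.15],[0,0,0.3],[0,0,0.38],[0,0,0.38],[0,0,0.38]], angular=[[0,0,0],[0,0,0],[0,0,0],[0,0,0],[0,0,0]], claw=[15,15,15,15,15])

```text
t: 10.3
eef_pos: [0.6432, -0.0503, 0.0905]
tool_rot: [0.003, 0.11, 0.994, -0.0]
contact_force: [6.0, -3.1, 2.0]
gripper_width: 0.278
```

Call:
jog_arm(dp=[[0,0,0],[0,0,0],[0,0,0],[0,0,0],[0,0,0]], angular=[[0,0,0],[0,0,0],[0,0,0],[0,0,0],[0,0,0]], claw=[15,15,60,60,60])

```text
t: 10.8
eef_pos: [0.6398, -0.0489, 0.0888]
tool_rot: [-0.001, 0.11, 0.994, 0.0]
contact_force: [-0.6, -0.4, 0.2]
gripper_width: 0.702
```

```bash
python3 - <<'E'
from station import *
from h import *
o=get_obs();print(o["t"],o["eef_pos"],o["tool_rot"],o["contact_force"],o["torque"],o["gripper_width"]*85.4)
c=read_camera("wrist")
for b in (2.94,3.04,3.14,3.24,3.34): print(b,[proj(c,tabp(b,r)+.006*(X*np.sin(b)*-1-Z*np.cos(b))).round(1) for r in(.088,.045,-.045)])
cv2.imwrite("pics/n_wrist.png",c["pixels"])
E
```

```text
10.8 [ 0.63975018 -0.04889078  0.08881307] [-6.07122705e-04  1.09626888e-01  9.93972618e-01  1.06488835e-04] [-0.62021727 -0.36929335  0.21184273] [-0.01913932  0.03697397 -0.03354889] 59.94848964455034
2.94 [array([240.2, 367.4]), array([239.7, 234.2]), array([238.8, -76.1])]
3.04 [array([241. , 352.9]), array([240.2, 232.7]), array([238.2, -84.6])]
3.14 [array([241.7, 338.2]), array([240.6, 229.9]), array([237.6, -91.9])]
3.24 [array([242.2, 323.4]), array([241. , 226.1]), array([237. , -97.7])]
3.34 [array([242.7, 308.6]), array([241.4, 221.3]), array([ 236.3, -101.5])]
```

View pics/n_wrist.png

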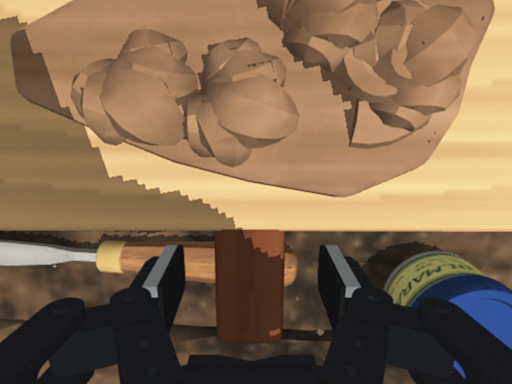

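The tab end is at row 342 and its root at row 231, so b≈3.1. The board is level and released with no force. I'll lift out and move over the lock bar.

Call:
jog_arm(dp=[[0,0,-0.7],[0,0,-2.2],[0,0,-3.8],[0,0,-5.4],[0,0,-6.9]], angular=[[0,0,0],[0,0,0],[0,0,0],[0,0,0],[0,0,0]], claw=[60,60,60,60,60])

```text
t: 11.35
eef_pos: [0.64, -0.0492, 0.2635]
tool_rot: [-0.0, 0.11, 0.994, 0.0]
contact_force: [0.9, 0.6, -0.0]
gripper_width: 0.701
```

Call:
jog_arm(dp=[[0.8,-1.4,0],[1.6,-2.8,0],[2.3,-4.2,0],[2.96,-5.5,0],[2.96,-5.5,0]], angular=[[0,0,0],[0,0,0],[0,0,0],[0,0,0],[0,0,0]], claw=[60,60,60,60,60])

```text
t: 11.85
eef_pos: [0.5342, -0.1726, 0.2621]
tool_rot: [-0.001, 0.114, 0.993, -0.001]
contact_force: [0.5, -0.2, 0.6]
gripper_width: 0.701
```

```bash
python3 - <<'E'
from station import *
from h import *
o=get_obs();print(o["t"],o["eef_pos"],o["tool_rot"],o["contact_force"],o["q"],o["gripper_width"]*85.4)
c=read_camera("wrist");pickle.dump(c,open("o.pkl","wb"))
L=PIV-.135*Y+.083*Z
for s in(-.025,0,.025): print(proj(c,L+s*X))
print("tcp",proj(c,o["eef_pos"]))
cv2.imwrite("pics/o_wrist.png",c["pixels"])
c=read_camera("top")
ctr=proj(c,PIV).astype(int);x0,y0=ctr[0]-65,ctr[1]-45
cv2.imwrite(f"pics/o_top.png",cv2.resize(c["pixels"][y0:y0+90,x0:x0+130],None,fx=5,fy=5,interpolation=cv2.INTER_CUBIC))
E
```

```text
11.85 [ 0.53415235 -0.17260604  0.26211587] [-5.27326278e-04  1.13913293e-01  9.93490328e-01 -6.71523153e-04] [ 0.53853965 -0.21669048  0.56920102] [-0.16397675  0.27319276  0.44712247  1.81925027 -0.131017    1.07929881
  1.67326813] 59.8700022558165
[259.47648851 180.43400045]
[259.55104786 218.81998572]
[259.62089053 254.77763916]
tcp [248.58280653 258.34661659]
```

View pics/o_wrist.png

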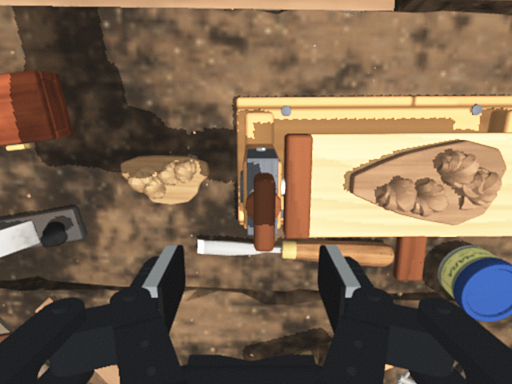

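View pics/o_top.png

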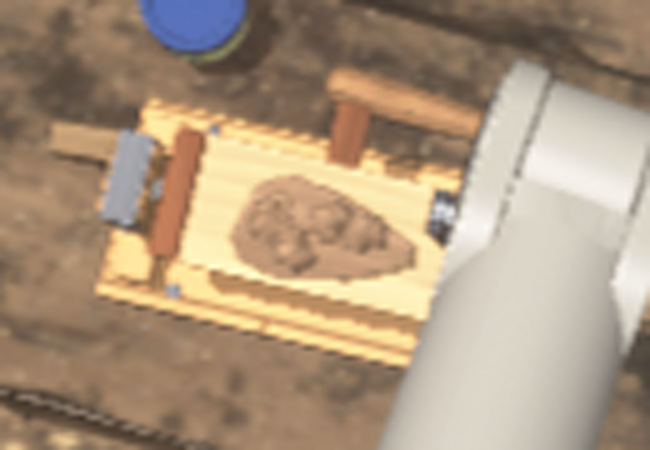

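The wrist view shows the lock bar upright in the image, from (263,175) to (265,250), so it is near angle 0. The tool was still settling; I'll settle and lower a little, then re-measure.

Call:
jog_arm(dp=[[0,0,0.4],[0,0,0.8],[0,0,0.8],[0,0,0.8],[0,0,0.8]], angular=[[0,0,0],[0,0,0],[0,0,0],[0,0,0],[0,0,0]], claw=[50,50,50,50,50])

```text
t: 12.45
eef_pos: [0.5383, -0.167, 0.2417]
tool_rot: [-0.0, 0.11, 0.994, -0.0]
contact_force: [0.3, 0.1, 0.6]
gripper_width: 0.585
```

```bash
python3 - <<'E'
from station import *
from h import *
o=get_obs();p=o["eef_pos"];print(o["t"],p,o["tool_rot"],"XY rel",(p-PIV)@X,(p-PIV)@Y)
c=read_camera("wrist");pickle.dump(c,open("p.pkl","wb"))
L=PIV-.135*Y+.083*Z
for s in(-.025,0,.025): print(proj(c,L+s*X))
print("tcp",proj(c,p))
hsv=cv2.cvtColor(c["pixels"],cv2.COLOR_BGR2HSV)
m=((hsv[...,0]<14)&(hsv[...,1]>110)&(hsv[...,2]<150)).astype(np.uint8)
n,lab,st,ce=cv2.connectedComponentsWithStats(m)
for i in range(1,n):
    if st[i,4]>150: print(st[i],ce[i].round(1))
cv2.imwrite("pics/p_wrist.png",c["pixels"])
E
```

```text
12.45 [ 0.53831636 -0.16703482  0.24172536] [-5.97759550e-05  1.09505619e-01  9.93986173e-01 -5.82273769e-05] XY rel 0.0008096615528047058 -0.13511213943817937
[249.19873334 183.95777114]
[249.26778231 226.22890187]
[249.33200689 265.54658754]
tcp [248.6319058  258.20316528]
[   0   62   59   79 3369] [ 26.5 101.3]
[276 133  32 118 559] [283.  189.6]
[ 235  176   39   87 1891] [254.  213.6]
[327 245  62   8 171] [357.4 248.6]
[394 245  36  47 430] [404.1 270. ]
```

View pics/p_wrist.png

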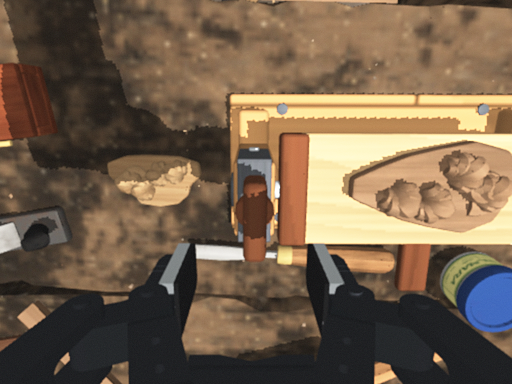

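```bash
python3 - <<'E'
import cv2,pickle
c=pickle.load(open("p.pkl","rb"))["pixels"]
cv2.imwrite("pics/q.png",cv2.resize(c[130:280,200:310],None,fx=4,fy=4,interpolation=cv2.INTER_CUBIC))
E
```

```text
(no output)
```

View pics/q.png

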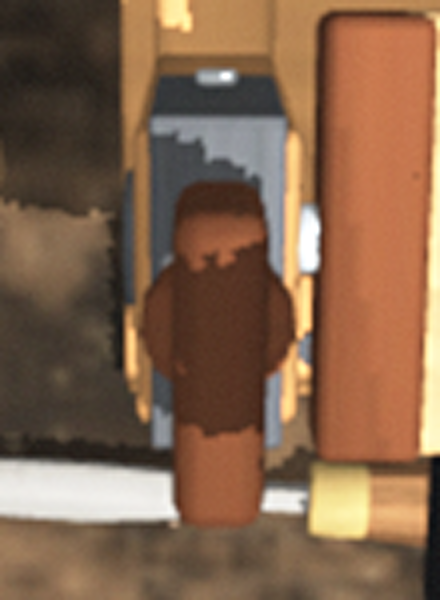

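Zoomed, the bar spans columns 244–266 with a near-round collar (~24 mm) just under it. I'll therefore keep the fingertips above z≈0.18. q7 is at 1.67, so an 80° clockwise turn could run out of range; I'll flip the tool half a turn the other way first, and check the sign.

Call:
jog_arm(dp=[[0.05,0.06,0],[0.05,0.06,0],[0.05,0.06,0],[0.05,0.06,0],[0.05,0.06,0]], angular=[[0,0,-1.6],[0,0,-3.2],[0,0,-4.8],[0,0,-6.4],[0,0,-8]], claw=[50,50,50,50,50])

```text
t: 13.0
eef_pos: [0.5374, -0.1656, 0.2422]
tool_rot: [0.0, -0.24, 0.971, -0.0]
contact_force: [0.9, 0.6, -0.8]
gripper_width: 0.587
```

```bash
python3 - <<'E'
from station import *
o=get_obs();print(o["q"],o["eef_pos"])
E
```

```text
[-0.06281984  0.285114    0.30786708  1.83448262 -0.09933229  1.03613209
  2.33866731] [ 0.53739623 -0.16562721  0.24219691]
```

Turning by tool −z raises q7, so the clockwise turn lowers it and has plenty of room. No flip is needed, so I'll turn back and descend.

Call:
jog_arm(dp=[[0,0,0],[0,0,0],[0,0,0],[0,0,0],[0,0,0]], angular=[[0,0,1.6],[0,0,3.2],[0,0,4.8],[0,0,6.4],[0,0,8]], claw=[50,50,50,50,50])

```text
t: 13.5
eef_pos: [0.5374, -0.1656, 0.2422]
tool_rot: [0.0, 0.113, 0.994, 0.0]
contact_force: [0.7, -0.6, 0.2]
gripper_width: 0.586
```

Call:
jog_arm(dp=[[0,0,0],[0,0,0.8],[0,0,1.6],[0,0,2.4],[0,0,2.4]], angular=[[0,0,0],[0,0,0],[0,0,0],[0,0,0],[0,0,0]], claw=[50,50,50,50,50])

```text
t: 14.0
eef_pos: [0.5355, -0.165, 0.1796]
tool_rot: [-0.002, 0.108, 0.994, 0.0]
contact_force: [-0.5, -0.1, -0.9]
gripper_width: 0.585
```

```bash
python3 - <<'E'
from station import *
from h import *
o=get_obs();p=o["eef_pos"];print(o["t"],p,o["tool_rot"],o["contact_force"],"XY rel",(p-PIV)@X,(p-PIV)@Y)
c=read_camera("wrist");cv2.imwrite("pics/r_wrist.png",c["pixels"])
E
```

```text
14.0 [ 0.53554789 -0.16496998  0.17963152] [-2.25147322e-03  1.07963417e-01  9.94152311e-01  1.14567825e-04] [-0.53183504 -0.06527981 -0.92765553] XY rel -0.0023425649364729843 -0.13370094587485679
```

View pics/r_wrist.png

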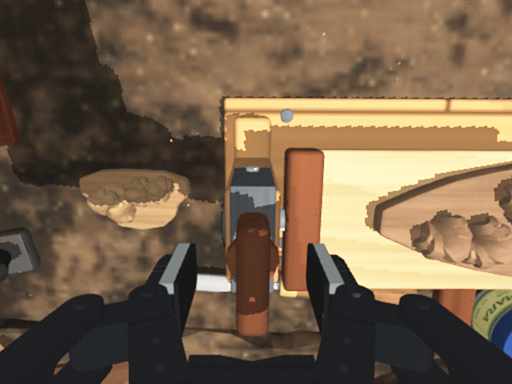

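The bar (column 253) sits midway between the finger edges (196 and 307). Closing.

Call:
jog_arm(dp=[[0,0,0],[0,0,0],[0,0,0],[0,0,0],[0,0,0]], angular=[[0,0,0],[0,0,0],[0,0,0],[0,0,0],[0,0,0]], claw=[35,20,8,8,8], grip_force=25)

```text
t: 14.55
eef_pos: [0.5381, -0.1651, 0.1831]
tool_rot: [0.001, 0.109, 0.994, 0.0]
contact_force: [-1.0, 2.7, 6.7]
gripper_width: 0.155
```

Call:
jog_arm(dp=[[0,0,0],[0,0,0],[0,0,0],[0,0,0],[0,0,0]], angular=[[0,0,0.8],[0,0,1.6],[0,0,2.4],[0,0,3.2],[0,0,4]], claw=[8,8,8,8,8])

```text
t: 15.05
eef_pos: [0.5381, -0.1651, 0.1831]
tool_rot: [0.001, 0.281, 0.96, 0.001]
contact_force: [-0.6, 2.8, 6.6]
gripper_width: 0.159
```

```bash
python3 - <<'E'
from station import *
from h import *
o=get_obs();p=o["eef_pos"];print(o["t"],p,o["tool_rot"],o["contact_force"],o["torque"],o["gripper_width"]*85.4,o["q"])
c=read_camera("wrist");cv2.imwrite("pics/s_wrist.png",c["pixels"])
E
```

```text
15.05 [ 0.53806128 -0.16505862  0.18312547] [9.02970801e-04 2.81468773e-01 9.59569781e-01 5.91656144e-04] [-0.56474203  2.75865914  6.5611802 ] [0.3844342  0.35018758 0.07011525] 13.554873167984567 [-0.20285442  0.37244632  0.49392194  1.9039474  -0.22064268  0.91636557
  1.39752516]
```

View pics/s_wrist.png

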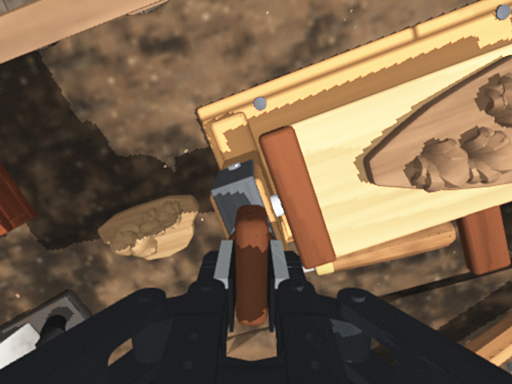

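The bar turns with the tool (20° so far) and the forces are low. Continuing to the stop.

Call:
jog_arm(dp=[[0,0,0],[0,0,0],[0,0,0],[0,0,0],[0,0,0]], angular=[[0,0,1],[0,0,2],[0,0,3],[0,0,4],[0,0,5]], claw=[8,8,8,8,8])

```text
t: 15.6
eef_pos: [0.5381, -0.165, 0.1831]
tool_rot: [0.001, 0.483, 0.876, 0.001]
contact_force: [-1.2, 2.5, 7.4]
gripper_width: 0.154
```

Call:
jog_arm(dp=[[0,0,0],[0,0,0],[0,0,0],[0,0,0],[0,0,0]], angular=[[0,0,1],[0,0,2],[0,0,3],[0,0,4],[0,0,5]], claw=[8,8,8,8,8])

```text
t: 16.1
eef_pos: [0.5381, -0.165, 0.1831]
tool_rot: [0.0, 0.661, 0.751, 0.001]
contact_force: [-1.7, 2.4, 7.1]
gripper_width: 0.156
```

Call:
jog_arm(dp=[[0,0,0],[0,0,0],[0,0,0],[0,0,0],[0,0,0]], angular=[[0,0,0.6],[0,0,1.2],[0,0,1.8],[0,0,2],[0,0,2]], claw=[8,8,8,8,8])

```text
t: 16.6
eef_pos: [0.5381, -0.165, 0.1831]
tool_rot: [0.0, 0.723, 0.691, 0.001]
contact_force: [-0.9, 2.1, 8.2]
gripper_width: 0.158
```

```bash
python3 - <<'E'
from station import *
from h import *
o=get_obs();p=o["eef_pos"];print(o["t"],p,o["contact_force"],o["torque"],o["gripper_width"]*85.4,o["q"])
R=cur(o)[1];y=R.apply([0,1,0]);print("clockwise turn from stand y deg",np.degrees(np.arctan2(Y[1],Y[0])-np.arctan2(y[1],y[0])))
c=read_camera("wrist");cv2.imwrite("pics/t_wrist.png",c["pixels"])
E
```

```text
16.6 [ 0.53811181 -0.16495277  0.1831212 ] [-0.92778024  2.09557641  8.24235994] [ 0.5576551   0.45257439 -0.06915978] 13.52594549914173 [-0.38812913  0.42465787  0.74822633  1.9144806  -0.35725308  0.93698725
  0.48639097]
clockwise turn from stand y deg 79.96015265565012
```

View pics/t_wrist.png

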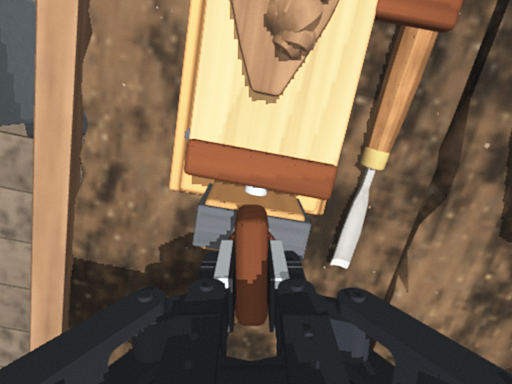

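The tool has turned 80° with the bar held, close to its stop. Releasing, lifting and checking.

Call:
jog_arm(dp=[[0,0,0],[0,0,0],[0,0,0],[0,0,-0.6],[0,0,-1.6]], angular=[[0,0,0],[0,0,0],[0,0,0],[0,0,0],[0,0,0]], claw=[40,40,40,40,40])

```text
t: 17.15
eef_pos: [0.5361, -0.1654, 0.2217]
tool_rot: [-0.001, 0.723, 0.691, -0.001]
contact_force: [0.4, -0.4, -0.4]
gripper_width: 0.469
```

Call:
jog_arm(dp=[[0,0,-1.2],[0,0,-2.4],[0,0,-3.6],[0,0,-4.4],[0,0,-4.4]], angular=[[0,0,0],[0,0,0],[0,0,0],[0,0,0],[0,0,0]], claw=[40,40,40,40,40])

```text
t: 17.65
eef_pos: [0.5385, -0.1667, 0.3357]
tool_rot: [0.002, 0.723, 0.691, 0.002]
contact_force: [0.1, -0.3, -0.9]
gripper_width: 0.471
```

```bash
python3 - <<'E'
from station import *
from h import *
o=get_obs();p=o["eef_pos"];print(o["t"],p,o["contact_force"],o["torque"],o["gripper_width"]*85.4)
c=read_camera("wrist");pickle.dump(c,open("u.pkl","wb"));cv2.imwrite("pics/u_wrist.png",c["pixels"])
L=PIV-.135*Y+.083*Z
for th in (1.2,1.4):
    d=np.cos(th)*X-np.sin(th)*Y
    print(th,[proj(c,L+s*d).round(1) for s in(-.025,.025)])
c=read_camera("scene");x0,y0=168,168
cv2.imwrite("pics/u_scene.png",cv2.resize(c["pixels"][y0:y0+90,x0:x0+130],None,fx=5,fy=5,interpolation=cv2.INTER_CUBIC))
E
```

```text
17.65 [ 0.53851653 -0.16669258  0.3356653 ] [ 0.06883993 -0.33871514 -0.87763785] [ 0.03739338 -0.01883634  0.00268542] 40.231208342523956
1.2 [array([242.8, 159. ]), array([254.6, 215.4])]
1.4 [array([248.8, 158.4]), array([248.8, 215.9])]
```

View pics/u_wrist.png

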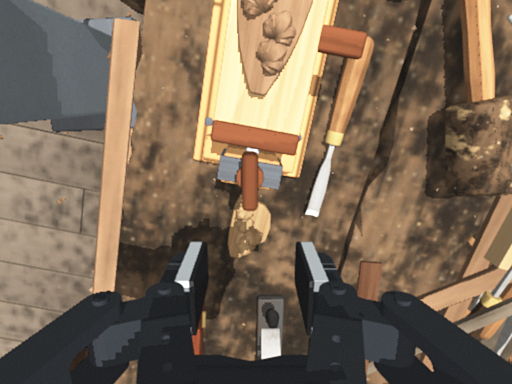

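View pics/u_scene.png

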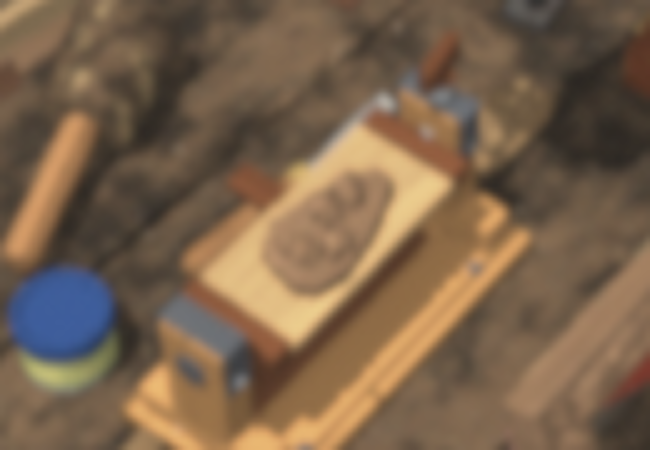

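The bar is nearly along the pivot axis, (251,152)–(249,210), which matches ~1.4 rad. Bystanders look unmoved. One last check of the board level, using its corners in the scene view.

```bash
python3 - <<'E'
from station import *
from h import *
c=read_camera("scene");P=PIV+.002*Y
g=lambda u:((u[0]+.5)/5-.5+168,(u[1]+.5)/5-.5+168)
for nm,u in dict(nearL=(293,350),farL=(197,272),nearR=(455,180),farR=(363,122)).items():
    p=onz(c,g(u),.126)-P; print(nm,"X",(p@X).round(4),"Y",(p@Y).round(4))
for b in(2.94,3.04,3.14,3.24,3.34):
    n=np.cross(Y,tabp(b,1)-PIV); n/=np.linalg.norm(n); n*=np.sign(n[2])
    print(b,[((onplane(c,g(u),P+.006*n,n)-P)@(tabp(b,1)-PIV)).round(4) for u in((293,350),(197,272),(455,180),(363,122))])
t=read_camera("top");w=read_camera("wrist");o=get_obs();print(o["t"],o["contact_force"])
cv2.imwrite("pics/v_top.png",cv2.resize(t["pixels"],None,fx=1.5,fy=1.5))
E
```

```text
nearL X -0.0477 Y 0.1
farL X 0.0502 Y 0.0888
nearR X -0.0453 Y -0.0921
farR X 0.0447 Y -0.0961
2.94 [np.float64(-0.0431), np.float64(0.0471), np.float64(-0.0408), np.float64(0.042)]
3.04 [np.float64(-0.0451), np.float64(0.0483), np.float64(-0.0427), np.float64(0.0431)]
3.14 [np.float64(-0.0477), np.float64(0.0502), np.float64(-0.0452), np.float64(0.0447)]
3.24 [np.float64(-0.051), np.float64(0.0529), np.float64(-0.0484), np.float64(0.047)]
3.34 [np.float64(-0.0553), np.float64(0.0566), np.float64(-0.0525), np.float64(0.0502)]
17.9 [-0.19716307  0.01635275 -0.42919693]
```

View pics/v_top.png

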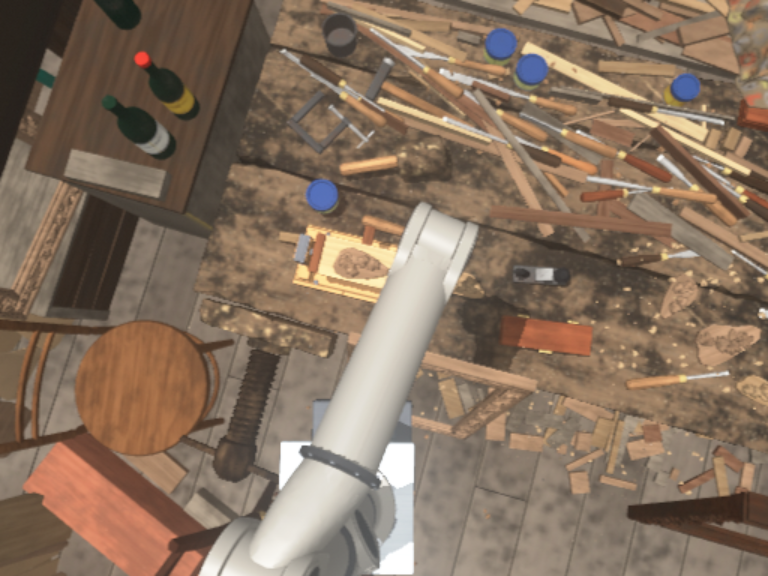

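The corner widths fit a level board (b≈3.0–3.15), and the bystanders I can see are where they were. Handing in.

```bash
python3 - <<'E'
from station import *
hand_in(); o=get_obs(); print(o["t"],o["contact_force"])
E
```

```text
the job is handed in; nothing more can be done
the job is handed in; nothing more can be done
```

The job is done and handed in at about 18 s; no verdict is reported.

**What I did:** I pinched the board's tab, swung the board up on edge and let go. I then took the tab again and laid the board over, carving up. After releasing it, I turned the lock bar about 80° clockwise and lifted the arm clear.

**Checks before hand-in:**

| Check | Result |
|---|---|
| Board on edge, released | about 1.4–1.5 rad from three views, no contact force (needed 1.22–1.92) |
| Board laid over | about 3.1 rad from the wrist view (needed 2.94–3.34) |
| Lock bar | about 1.36–1.4 rad from the wrist view, tool turn measured at 80° (needed over 1.2) |
| Arm | clear of everything, force readings at noise level |
| Other items on the bench | all but one looked unmoved, judged by eye; the arm partly hid the rosette in the top view, but the wrist view showed it in place |

**Where the numbers disagreed:**
- **Wrist camera offset:** it read 2–4 mm farther left along the pivot axis than the fixed cameras. I went by the finger positions seen in the same picture and shifted the grasps about 1.5 mm.
- **First lay-over:** the board stopped short of level, at about 3.02 rad, so I pressed it about 10 mm further before letting go.
- **Scene view of the board:** its corner widths put the board only roughly, between 3.0 and 3.15 rad. That agrees with the wrist view but is no tighter check.

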